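# Snug down the loose canister cap in the utility room

## Task

The screw cap of the low, wide canister on the worktop has been left loose. Grip it from above and screw it down clockwise until it bites and the torque rises, then about 15 degrees more so that it is snug, with its pointer in line with the lug on the canister's shoulder; stop there, do not overtighten it, and let go. Leave the cap of the tall canister as it is: that one is already snug.

Things in the scene. Friction and masses are not known exactly. Their poses are not given: they have to be found in the camera images.
- low_cap_mid (a point): Centre (on the axis, half-way up) of the loose grey cap of the LOW canister: upright cylinder, diameter 50 mm, 36 mm high, gripped across its sides at any yaw; stays at this height as it turns. z up, x along the white pointer ridge on its top. 32 mm below this point is the flat shoulder of a white block 100 x 140 x 110 mm high, held fast; a lug on it (6 mm high, 37 mm from the axis) marks snug.
- low_cap (a joint): Turn of the low canister's cap on its thread, rad: negative while loose (starts between -1.15 and -0.55), grows as it is turned clockwise seen from above, 0 where it bites on the gasket and goes no further on the thread. Until then it turns against only 0.04 N m.
- low_seal (a joint): Turn of the low canister's cap past the bite, rad, clockwise seen from above, winding up its stiff gasket: 0 at first, 0.262 (15 degrees) ideally snug, pointer in line with the lug. While turning, torque jumps to 0.5 N m at the bite and grows 1.0 N m per rad (0.76 at ideal); held still, it eases by about 0.3. Stays when released; overtightening cannot be undone. A 60 N grip does not slip.
- tall_pointer (a point): Outer end of the white pointer ridge on the cap of the TALL canister, on its top face 24 mm from its axis; x points outward. Same cap, already snug and in line with its lug; its top is 230 mm above the worktop. The tall canister is a white block 100 x 100 mm, 180 mm high, held fast, well to the left or right of the low one (at least 0.3 m).
There are look-alikes about, which are no part of the job. Leave any red look-alike of the part that bears low_cap_mid alone.

How it is judged:
By the outcome, as a careful person would: the job done as asked, in the order asked, and still so for the second after the job is handed in, with the robot touching nothing.
It also fails if it takes over 38 s, if anything falls off the work surface, if the arm or the gripper's body presses on something with over 40 N, if the wrist force passes 120 N, or if a joint passes its speed limit or range.

## Robot

A 7-joint arm with a two-finger parallel gripper is mounted at the origin on the work surface. World frame = base frame: x ahead of the robot, y to its left, z up, the work surface at z = 0. Lengths are in m, angles in rad, forces in N, time in s.
With the tool pointing down it reaches from about 0.425 to 0.925 m from the base axis. Payload 6.8 kg.
Tool frame: the origin (TCP) lies at the very end of the fingers, on their centre line; the grasp point (between the pads) lies 19 mm behind it; z points along the fingers, y is the line along which they close (so a half turn about z gives the same grasp; the last joint's range is limited). The gripper opens to 85 mm and grips with 20 to 120 N. Pads are 22 mm wide; open, the fingers measure 114 mm over their backs; the gripper's body (76 mm by 85 mm) begins 54 mm behind the grasp point. The pads swing forward as they close: fully open they stand 13 mm farther back than shut.
Start: joints at [1.202, 0.477, 0.022, 1.555, -0.011, 1.109, -0.083], TCP at [0.174, -0.652, 0.231] pointing down, gripper open.
Joint ranges: [-2.96, 2.96], [-0.34, 2.1], [-1.41, 1.46], [0.24, 2.44], [-1.37, 4.51], [0.17, 1.92], [-2.96, 2.96]. Speed limits (rad/s): [2.39, 2.39, 3.14, 3.14, 3.14, 3.14, 3.14].

## Interface

Orientations are given as a unit quaternion [w, x, y, z].
In Python, from station import get_obs, read_camera, hand_in gives the robot as it stands.
- The arm moves only by the tool arm_command, never from a script. Its argument "commands" is one flat list of numbers, 7 for each row, row after row: the shift along the tool's x, y, z in m, then the turn, a rotation vector about the tool's x, y, z in degrees, then the opening, from 0 (shut) to 1 (fully open). In form: [tx, ty, tz, rx, ry, rz, fingers, tx, ty, tz, rx, ry, rz, fingers, ...]. A call has 1 to 8 rows; each row is the pose to reach, as a shift and turn from the pose commanded when the call began, along the tool's axes at that moment; what a row does not reach only later rows make up. A row lasts 1/10 s, in which the tool goes at most 50 mm and 8.59 degrees, less where a joint would pass 70% of its speed; a pose out of reach is approached as far as the arm can. A call with a gripper value outside its range is refused whole. The fingers move at their own pace and stop on an object; "force" is the grip in N (left out, the last holds). Time passes only in rows, so rows that repeat a pose let the fingers close. It gives the time, the measured TCP pose, the force, the opening and the grip force at its end, in the units of the state.
- get_obs(): the state, without advancing time (a new reading comes with each control period).
- read_camera(name): name is "scene" or "side" or "wrist"; returns a dict with "img" (400x640x3 uint8, red, green, blue), "camera_matrix" (3x3 intrinsics, pixels), "pose" (4x4, takes a point from camera to world coordinates). Camera axes: x right, y down, z forward; pixel columns grow to the right and rows downward; lengths in m; the calibration is good to about 2 mm. The wrist camera is an equidistant fisheye: a pixel r from the principal point sees the ray r / f radians off the axis. A picture is of the moment at which its call begins. There is no depth.
- hand_in(): hands the job in; it is judged then, once.
The state is a dict: "t": time; "q": joint angles; "joint_vel": joint speeds; "joint_torque": joint torques, N m; "eef_pos": TCP position; "tool_rot": TCP orientation; "contact_force": force on the tool from outside, world axes, zero at the start; "torque": the same for the moment, N m; "gripper_width": opening from 0.0 (shut) to 1.0 (fully open); "grasp_force": force on a finger pad.
Only numpy, scipy, OpenCV 4.12 (cv2) and the standard library are available. Lean on these libraries where they do the work, as an engineer would, in place of code of your own. Each camera call takes 0.05 s, during which the arm holds its last target. There are 200 camera calls.

## Working session

There is one attempt and no reset: what is moved stays moved. The work goes in short steps, Python scripts to look and compute and a tool call to move; the robot and the scene stay as the last step left them, time stands still between calls to the robot, and variables do not carry over. Pictures are saved under pics/ and viewed, at most 10 in all, crops included, and the job is handed in when it is done.

Besides the shell and the picture viewer there is one more tool, called after "Call:" by a JSON object that holds its "api" and its "payload", one argument or row to a line. arm_command: Moves the arm, as the interface text tells. Its arguments: {"type":"object","properties":{"commands":{"type":"array","items":{"type":"number"}},"force":{"type":"number"}},"required":["commands"]}

```bash
mkdir -p pics
cat > h.py <<'E'
import numpy as np, cv2
from station import get_obs, read_camera, hand_in
E
python3 - <<'E'
from h import *
o=get_obs(); print({k:np.round(v,3) for k,v in o.items()})
a=[]
for n in("scene","side"):
    c=read_camera(n); np.savez(f"{n}.npz",**c); a.append(c["img"]); print(n,c["camera_matrix"].round(1).tolist(),c["pose"].round(3).tolist())
for n,i in zip(("scene","side"),a): cv2.imwrite(f"pics/{n}0.png",i[:,:,::-1])
E
```

```text
{'t': np.float64(0.0), 'q': array([ 1.202,  0.478,  0.022,  1.556, -0.011,  1.109, -0.083]), 'joint_vel': array([ 0.   ,  0.001,  0.001,  0.   , -0.   , -0.001,  0.001]), 'joint_torque': array([-0.0000e+00, -5.9646e+01,  1.6080e+00, -2.8120e+01,  1.2000e-02,
        9.0000e-03, -0.0000e+00]), 'eef_pos': array([ 0.174, -0.652,  0.23 ]), 'tool_rot': array([-0.001,  0.992,  0.13 , -0.   ]), 'contact_force': array([ 0.214,  0.345, -0.499]), 'torque': array([ 0.04 , -0.004, -0.011]), 'grasp_force': np.float64(0.0), 'gripper_width': np.float64(1.0)}
scene [[389.4, 0.0, 314.7], [0.0, 389.4, 199.7], [0.0, 0.0, 1.0]] [[-0.836, 0.43, -0.341, 0.889], [0.548, 0.64, -0.539, 0.495], [-0.013, -0.637, -0.77, 0.988], [0.0, 0.0, 0.0, 1.0]]
side [[366.5, 0.0, 323.2], [0.0, 366.5, 193.5], [0.0, 0.0, 1.0]] [[-0.78, -0.503, 0.372, 0.115], [-0.626, 0.616, -0.479, 0.446], [0.012, -0.606, -0.795, 0.987], [0.0, 0.0, 0.0, 1.0]]
```

View pics/scene0.png

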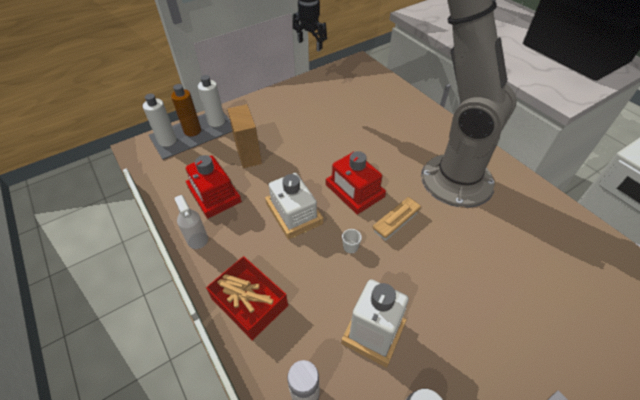

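View pics/side0.png

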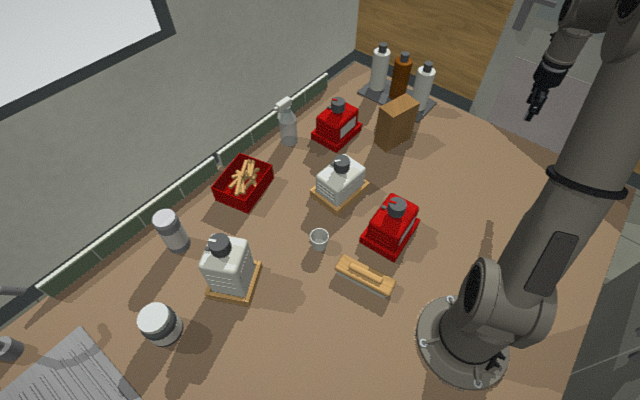

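The low white canister's cap is at about scene (291,184) and side (342,163), between two red look-alikes. The tall one is at scene (384,296) and side (217,244). I'll segment the dark low cap and zoom in on it.

```bash
cat >> h.py <<'E'
def ray(c,uv):
    K=c["camera_matrix"];P=c["pose"]
    d=P[:3,:3]@np.linalg.solve(K,[uv[0],uv[1],1.]); return P[:3,3],d/np.linalg.norm(d)
def plane(c,uv,z):
    o,d=ray(c,uv); return o+d*(z-o[2])/d[2]
def tri(c1,u1,c2,u2):
    A=0;b=0
    for c,u in((c1,u1),(c2,u2)):
        o,d=ray(c,u);M=np.eye(3)-np.outer(d,d);A=A+M;b=b+M@o
    return np.linalg.solve(A,b)
def proj(c,p):
    P=c["pose"];x=c["camera_matrix"]@(P[:3,:3].T@(np.array(p)-P[:3,3]));return x[:2]/x[2]
E
python3 - <<'E'
from h import *
S=dict(np.load("scene.npz"));D=dict(np.load("side.npz"))
print(tri(S,(291,184),D,(342,163)),tri(S,(384,296),D,(217,244)))
print(plane(S,(291,184),.142),plane(D,(342,163),.142))
t=[cv2.resize(c["img"][v-33:v+33,u-33:u+33],(396,396),interpolation=cv2.INTER_CUBIC) for c,u,v in((S,291,195),(D,342,174))]
cv2.imwrite("pics/crop0.png",np.hstack(t)[:,:,::-1])
E
```

```text
[ 0.53880434 -0.18908107  0.14119254] [0.57333304 0.26191654 0.22170697]
[ 0.53967503 -0.18519852  0.142     ] [ 0.53928304 -0.19163004  0.142     ]
```

View pics/crop0.png

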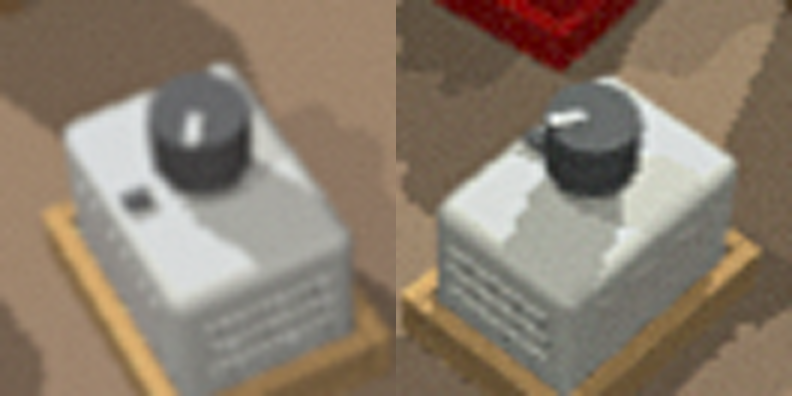

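Cap mid is at about (0.539, -0.189, 0.142). In the scene crop the lug is at (138,200) and the pointer tip at (190,130). I'll lift and move over the cap for a wrist view.

Call:
{"api": "arm_command", "payload": {
  "commands": [0,0,-0.04,0,0,0,1,0.02,-0.015,-0.08,0,0,0,1,0.06,-0.045,-0.08,0,0,0,1,0.1,-0.075,-0.08,0,0,0,1,0.14,-0.105,-0.08,0,0,0,1,0.18,-0.135,-0.08,0,0,0,1,0.22,-0.165,-0.08,0,0,0,1,0.26,-0.194,-0.08,0,0,0,1]
}}

```text
t: 0.9
eef_pos: [0.376, -0.3957, 0.3111]
tool_rot: [-0.0, 0.992, 0.13, -0.0]
contact_force: [1.5, -0.9, 0.7]
gripper_width: 0.999
grasp_force: 0.0
```

Call:
{"api": "arm_command", "payload": {
  "commands": [0.04,-0.03,0,0,0,0,1,0.08,-0.06,0,0,0,0,1,0.12,-0.09,0,0,0,0,1,0.16,-0.12,0,0,0,0,1,0.2,-0.15,0,0,0,0,1,0.213,-0.159,0,0,0,0,1,0.213,-0.159,0,0,0,0,1,0.213,-0.159,0,0,0,0,1]
}}

```text
t: 1.7
eef_pos: [0.5394, -0.1901, 0.3108]
tool_rot: [0.0, 0.992, 0.13, -0.001]
contact_force: [0.2, -0.0, -0.5]
gripper_width: 1.003
grasp_force: 0.0
```

Run:
```python
from h import *
o=get_obs(); print({k:np.round(v,3) for k,v in o.items()})
c=read_camera("wrist"); np.savez("wrist.npz",**c); print(c["camera_matrix"].round(1).tolist(),c["pose"].round(3).tolist())
cv2.imwrite("pics/w0.png",c["img"][:,:,::-1])
```

```text
{'t': np.float64(1.7), 'q': array([ 0.466,  0.259, -0.289,  1.692,  0.079,  1.203, -1.153]), 'joint_vel': array([ 0.022, -0.008,  0.023,  0.006,  0.001,  0.   , -0.   ]), 'joint_torque': array([-1.8890e+00, -4.6127e+01, -2.9480e+00, -2.9462e+01, -1.5300e-01,
       -4.9000e-02, -3.5000e-02]), 'eef_pos': array([ 0.539, -0.19 ,  0.311]), 'tool_rot': array([ 0.   ,  0.992,  0.13 , -0.001]), 'contact_force': array([ 0.228, -0.048, -0.458]), 'torque': array([-0.015,  0.023,  0.005]), 'grasp_force': np.float64(0.0), 'gripper_width': np.float64(1.003)}
[[309.7, 0.0, 316.5], [0.0, 309.7, 196.4], [0.0, 0.0, 1.0]] [[0.259, -0.928, -0.268, 0.607], [-0.966, -0.248, -0.072, -0.173], [0.0, 0.278, -0.961, 0.454], [0.0, 0.0, 0.0, 1.0]]
```

View pics/w0.png

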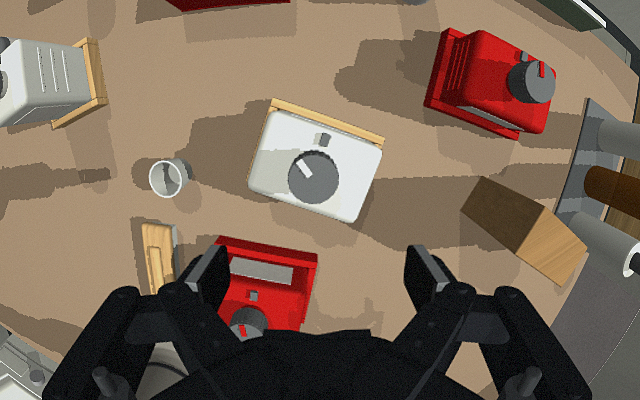

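The wrist view shows the low cap at about (313,177), its pointer at about (304,168) and the lug at about (323,139). I'll now measure these accurately by colour.

```bash
cat >> h.py <<'E'
def wplane(c,uv,z):
    K=c["camera_matrix"];P=c["pose"];f=K[0,0]
    uv=np.atleast_2d(np.array(uv,float));d=uv-K[:2,2];r=np.linalg.norm(d,axis=1)+1e-9;th=r/f
    v=np.c_[d/r[:,None]*np.sin(th)[:,None],np.cos(th)]@P[:3,:3].T
    return P[:3,3]+v*((z-P[2,3])/v[:,2])[:,None]
def measure(c,win,cen0,red=30):
    """cap centre (top plane), pointer, lug angles in world"""
    u0,v0,u1,v1=win;im=c["img"][v0:v1,u0:u1].astype(int);g=im.mean(2)
    yy,xx=np.nonzero(g>=0);pix=np.c_[xx+u0,yy+v0]
    gg=g.ravel()
    T=wplane(c,pix,.160);dark=(gg<140)
    m=(dark.reshape(g.shape)).astype(np.uint8)
    # cap: dark component nearest cen0
    n,l,s,ce=cv2.connectedComponentsWithStats(m)
    near=[i for i in range(1,n) if s[i,4]>300]
    near.sort(key=lambda i:np.linalg.norm(ce[i]+[u0,v0]-cen0));i=near[0]
    cn=max(cv2.findContours((l==i).astype(np.uint8),cv2.RETR_EXTERNAL,cv2.CHAIN_APPROX_NONE)[0],key=len)[:,0]
    P=wplane(c,cv2.convexHull(cn)[:,0]+[u0,v0],.160)
    return P,T,gg,pix,(l,s,ce+[u0,v0])
E
python3 - <<'E'
from h import *
c=dict(np.load("wrist.npz"))
P,T,g,pix,(l,s,ce)=measure(c,(255,115,375,215),(313,177))
for i in range(1,len(s)):
    if s[i,4]>40: print(i,s[i],ce[i])
pc=P[:,:2].astype(np.float32)
(cx,cy),r=cv2.minEnclosingCircle((pc*1000).astype(np.float32));C=np.array([cx,cy])/1000;print("circle",C,r)
sel=(g>185)&(np.linalg.norm(T[:,:2]-C,axis=1)<.0235)
W=T[sel,:2];print("ptr n",sel.sum(),W.mean(0),pix[sel].mean(0))
d=W.mean(0)-C;print("ptr ang",np.degrees(np.arctan2(d[1],d[0])),np.linalg.norm(d)*1e3)
for uv in ((323,139),(323.5,140.5)):
    L=wplane(c,uv,.116)[0,:2]-C;print("lug",np.degrees(np.arctan2(L[1],L[0])),np.linalg.norm(L)*1e3)
t=cv2.resize(c["img"][115:215,265:365],(600,600),interpolation=cv2.INTER_CUBIC);cv2.imwrite("pics/w0c.png",t[:,:,::-1])
E
```

```text
1 [  0   0  14  42 301] [259.15282392 128.96013289]
22 [ 64  18  12  14 115] [324.26086957 139.45217391]
25 [  33   35   51   54 1990] [313.49748744 177.45778894]
26 [104  63  16  37 330] [368.95757576 201.24848485]
27 [  0  76  68  24 614] [281.85504886 206.03745928]
circle [ 0.54236121 -0.1857426 ] 26.824405670166016
ptr n 132 [ 0.5489137  -0.17552874] [303.91666667 167.93181818]
ptr ang 57.31861399202626 12.13499187375503
lug -3.6959619245237523 34.62101233006228
lug -5.508835658897464 33.24847797977343
```

View pics/w0c.png

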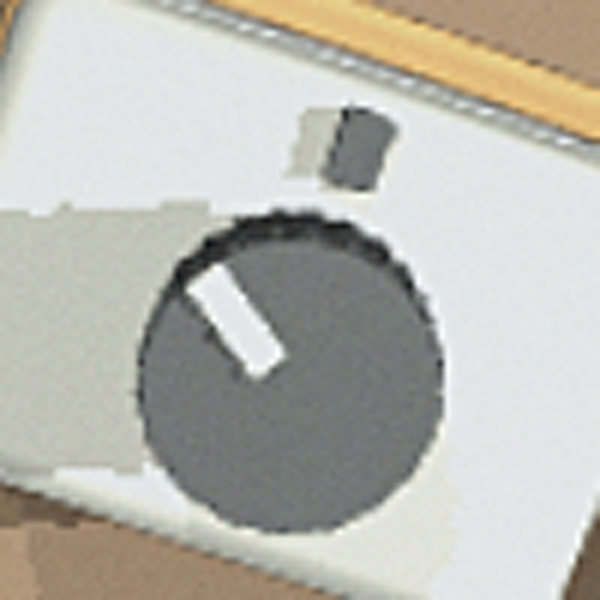

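The zoom shows the top disc centred near crop (291,386), the pointer running from (205,275) to (274,368), and the lug around (360,150).

Run:
```python
from h import *
c=dict(np.load("wrist.npz"))
f=lambda x,y:((x-3)/6+265,(y-3)/6+115)
ang=lambda d:np.degrees(np.arctan2(d[1],d[0]))
img=c["img"].mean(2)
# top disc contour: mid grey
im=cv2.GaussianBlur(c["img"],(3,3),0)[150:215,280:350].mean(2)
m=((im>88)&(im<150)).astype(np.uint8);m=cv2.morphologyEx(m,cv2.MORPH_OPEN,np.ones((5,5)))
cn=max(cv2.findContours(m,cv2.RETR_EXTERNAL,cv2.CHAIN_APPROX_NONE)[0],key=cv2.contourArea)
h=cv2.convexHull(cn)[:,0]+[280,150]
P=wplane(c,h,.160)[:,:2]
A=np.c_[2*P,np.ones(len(P))];x=np.linalg.lstsq(A,(P**2).sum(1),rcond=None)[0];C=x[:2];print("C",C,"r",np.sqrt(x[2]+C@C), "handclick",wplane(c,f(291,386),.16)[0,:2])
o=wplane(c,f(205,275),.161)[0,:2];i=wplane(c,f(274,368),.161)[0,:2]
print("ptr line",ang(o-i),"from C outer",ang(o-C),np.linalg.norm(o-C),np.linalg.norm(i-C))
for z in(.113,.116):
  for uv in((359,150),(362,148)):
    L=wplane(c,f(*uv),z)[0,:2]-C;print("lug",z,uv,ang(L),np.linalg.norm(L))
# block edge direction
print("edge", ang(wplane(c,f(600,165),.11)[0,:2]-wplane(c,f(180,12),.11)[0,:2]))
```

```text
C [ 0.54048627 -0.18651698] r 0.024781743552678998 handclick [ 0.54072288 -0.1867736 ]
ptr line 50.675173399227646 from C outer 50.656662721423146 0.022937343729802315 0.004150903807189602
lug 0.113 (359, 150) -5.010557768677183 0.036145582541767855
lug 0.113 (362, 148) -5.617650949391947 0.036685501354973955
lug 0.116 (359, 150) -4.738434119707057 0.036396499482778545
lug 0.116 (362, 148) -5.3401296557063365 0.03692983016675375
edge -94.84964534358078
```

Results:
- Cap centre is at (0.5405, -0.1866).
- Pointer is at +50.7°, lug at about -5.0°.
- Turn needed is about 55.6° clockwise, with the bite at about 40.6°.

Descending now.

Call:
{"api": "arm_command", "payload": {
  "commands": [0.002,-0.003,0.04,0,0,0,1,0.002,-0.003,0.08,0,0,0,1,0.002,-0.003,0.12,0,0,0,1,0.002,-0.003,0.145,0,0,0,1,0.002,-0.003,0.165,0,0,0,1,0.002,-0.003,0.18,0,0,0,1,0.002,-0.003,0.19,0,0,0,1,0.002,-0.003,0.19,0,0,0,1],
  "force": 60
}}

```text
t: 2.55
eef_pos: [0.5403, -0.1865, 0.1204]
tool_rot: [-0.0, 0.992, 0.129, -0.001]
contact_force: [-0.0, -0.3, 0.9]
gripper_width: 0.999
grasp_force: 0.0
```

Call:
{"api": "arm_command", "payload": {
  "commands": [0,0,0,0,0,0,0.4,0,0,0,0,0,0,0.4,0,0,0,0,0,0,0.4,0,0,0,0,0,0,0.4,0,0,0,0,0,0,0.4,0,0,0,0,0,0,0.3,0,0,0,0,0,0,0.3,0,0,0,0,0,0,0.3],
  "force": 60
}}

```text
t: 3.35
eef_pos: [0.5419, -0.1857, 0.1226]
tool_rot: [0.0, 0.992, 0.13, 0.001]
contact_force: [-2.9, 0.8, 6.1]
gripper_width: 0.572
grasp_force: 61.3
```

```bash
cat > st.py <<'E'
from h import *
from scipy.spatial.transform import Rotation as R
o=get_obs();w,x,y,z=o["tool_rot"];M=R.from_quat([x,y,z,w]).as_matrix()
print(o["t"].round(2),o["eef_pos"].round(4),"F",o["contact_force"].round(1),"T",o["torque"].round(3),"w",o["gripper_width"].round(3),o["grasp_force"].round(1),"q7",o["q"].round(3)[-1],"yaw",np.degrees(np.arctan2(M[1,0],M[0,0])).round(2))
E
python3 st.py
```

```text
Traceback (most recent call last):
  File "st.py", line 4, in <module>
    print(o["t"].round(2),o["eef_pos"].round(4),"F",o["contact_force"].round(1),"T",o["torque"].round(3),"w",o["gripper_width"].round(3),o["grasp_force"].round(1),"q7",o["q"].round(3)[-1],"yaw",np.degrees(np.arctan2(M[1,0],M[0,0])).round(2))
          ^^^^^^^^^^^^
AttributeError: 'float' object has no attribute 'round'
```

```bash
cat > st.py <<'E'
from h import *
from scipy.spatial.transform import Rotation as R
o=get_obs();w,x,y,z=o["tool_rot"];M=R.from_quat([x,y,z,w]).as_matrix();r=np.round
print(r(o["t"],2),r(o["eef_pos"],4),"F",r(o["contact_force"],1),"T",r(o["torque"],3),"w",r(o["gripper_width"],3),r(o["grasp_force"],1),"q7",r(o["q"],3)[-1],"yaw",r(np.degrees(np.arctan2(M[1,0],M[0,0])),2))
E
python3 st.py
```

```text
3.35 [ 0.5419 -0.1857  0.1226] F [-2.9  0.8  6.1] T [ 0.188  0.391 -0.07 ] w 0.572 61.3 q7 -1.231 yaw 14.95
```

Call:
{"api": "arm_command", "payload": {
  "commands": [0,0,0,0,0,4,0.3,0,0,0,0,0,8,0.3,0,0,0,0,0,13,0.3,0,0,0,0,0,18,0.3,0,0,0,0,0,23,0.3,0,0,0,0,0,27,0.3,0,0,0,0,0,30,0.3,0,0,0,0,0,30,0.3]
}}

```text
t: 4.15
eef_pos: [0.5419, -0.1863, 0.1227]
tool_rot: [0.0, 0.991, -0.132, 0.001]
contact_force: [-1.7, -0.6, 4.6]
gripper_width: 0.57
grasp_force: 61.2
```

```bash
python3 st.py
python3 - <<'E'
from h import *
c=read_camera("wrist");np.savez("wrist1.npz",**c)
cv2.imwrite("pics/w1.png",c["img"][:,:,::-1])
E
```

```text
4.15 [ 0.5419 -0.1863  0.1227] F [-1.7 -0.6  4.6] T [-0.16   0.292 -0.09 ] w 0.57 61.2 q7 -1.692 yaw -15.15
```

View pics/w1.png

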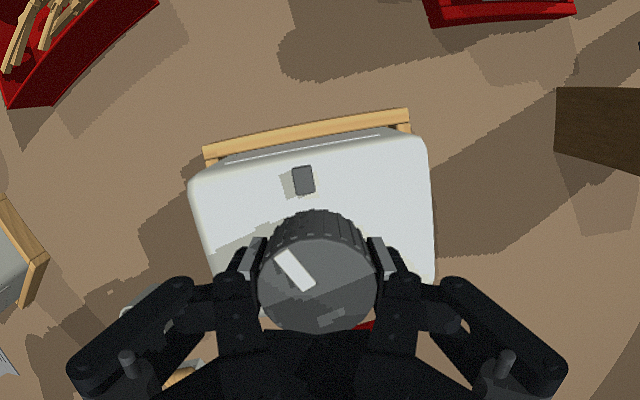

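The cap turned with the grip. The pointer runs from (281,254) to (308,288) and the lug is at (303,180). I'll measure both angles from here.

```bash
cat > ang.py <<'E'
from h import *
import sys
def angs(c,win,lwin):
    g=c["img"].astype(float).mean(2)
    u0,v0,u1,v1=win;m=(g[v0:v1,u0:u1]>175).astype(np.uint8)
    n,l,s,ce=cv2.connectedComponentsWithStats(m);i=1+np.argmax(s[1:,4])
    y,x=np.nonzero(l==i);W=wplane(c,np.c_[x+u0,y+v0],.161)[:,:2]
    w,V=np.linalg.eigh(np.cov(W.T));d=V[:,1];M=W.mean(0)
    u0,v0,u1,v1=lwin;m=(g[v0:v1,u0:u1]<140).astype(np.uint8)
    n,l,s2,ce=cv2.connectedComponentsWithStats(m);j=1+np.argmax(s2[1:,4])
    L=wplane(c,ce[j]+[u0,v0],.116)[0,:2]
    return M,d if d[0]>0 else -d,L,s[i],s2[j],np.sqrt(w)
E
python3 - <<'E'
from ang import *
c=dict(np.load("wrist1.npz"))
M,d,L,s,s2,w=angs(c,(268,243,330,300),(280,155,330,205))
a=lambda v:np.degrees(np.arctan2(v[1],v[0])).round(2)
print("ptr mid",M,"axis",a(d),"L",L,s,s2,w)
for C in((.5405,-.1866),(.5419,-.1863),tuple(M-.0135*d)):
    print(C,"ptr",a(M-C),np.linalg.norm(M-C),"lug",a(L-C),np.linalg.norm(L-C))
E
```

```text
ptr mid [ 0.55290991 -0.18143961] axis 20.3 L [ 0.57711087 -0.18974486] [  7   7  41  42 723] [ 11  10  25  31 592] [0.00196347 0.00537794]
(0.5405, -0.1866) ptr 22.58 0.013440070438836249 lug -4.91 0.036745695824796
(0.5419, -0.1863) ptr 23.82 0.012035011991773873 lug -5.59 0.03537898579450066
(np.float64(0.5402485677751727), np.float64(-0.18612366976842906)) ptr 20.3 0.013500000000000005 lug -5.61 0.03703974302258184
```

Call:
{"api": "arm_command", "payload": {
  "commands": [0,0,0,0,0,3,0.3,0,0,0,0,0,6,0.3,0,0,0,0,0,8,0.3,0,0,0,0,0,8,0.3]
}}

```text
t: 4.6
eef_pos: [0.5418, -0.1864, 0.1227]
tool_rot: [0.0, 0.98, -0.201, 0.001]
contact_force: [-1.0, -1.3, 6.1]
gripper_width: 0.572
grasp_force: 61.2
```

```bash
python3 st.py
```

```text
4.6 [ 0.5418 -0.1864  0.1227] F [-1.  -1.3  6.1] T [-0.174  0.438 -0.058] w 0.572 61.2 q7 -1.815 yaw -23.13
```

Call:
{"api": "arm_command", "payload": {
  "commands": [0,0,0,0,0,1,0.3,0,0,0,0,0,2,0.3,0,0,0,0,0,3,0.3,0,0,0,0,0,4,0.3]
}}

```text
t: 5.0
eef_pos: [0.5418, -0.1865, 0.1227]
tool_rot: [0.001, 0.972, -0.234, 0.001]
contact_force: [-2.0, -1.4, 5.4]
gripper_width: 0.57
grasp_force: 61.0
```

```bash
python3 st.py
```

```text
5.0 [ 0.5418 -0.1865  0.1227] F [-2.  -1.4  5.4] T [-0.31   0.436  0.541] w 0.57 61.0 q7 -1.875 yaw -27.03
```

Call:
{"api": "arm_command", "payload": {
  "commands": [0,0,0,0,0,1,0.3,0,0,0,0,0,2,0.3,0,0,0,0,0,3,0.3,0,0,0,0,0,4,0.3]
}}

```text
t: 5.4
eef_pos: [0.5417, -0.1865, 0.1227]
tool_rot: [0.001, 0.964, -0.267, 0.001]
contact_force: [-2.2, -2.0, 5.0]
gripper_width: 0.575
grasp_force: 61.0
```

```bash
python3 st.py
```

```text
5.4 [ 0.5417 -0.1865  0.1227] F [-2.2 -2.   5. ] T [-0.307  0.512  0.536] w 0.575 61.0 q7 -1.936 yaw -31.02
```

It bit at about yaw -25. Turning 6° more, then I'll check with the camera.

Call:
{"api": "arm_command", "payload": {
  "commands": [0,0,0,0,0,2,0.3,0,0,0,0,0,4,0.3,0,0,0,0,0,6,0.3,0,0,0,0,0,6,0.3]
}}

```text
t: 5.8
eef_pos: [0.5417, -0.1866, 0.1227]
tool_rot: [0.001, 0.948, -0.318, 0.001]
contact_force: [-1.5, -2.4, 5.9]
gripper_width: 0.569
grasp_force: 61.0
```

```bash
python3 st.py
python3 - <<'E'
from h import *
c=read_camera("wrist");np.savez("wrist2.npz",**c)
cv2.imwrite("pics/w2.png",cv2.resize(c["img"][150:350,200:440],None,fx=3,fy=3)[:,:,::-1][:600])
E
```

```text
5.8 [ 0.5417 -0.1866  0.1227] F [-1.5 -2.4  5.9] T [-0.409  0.565  0.466] w 0.569 61.0 q7 -2.028 yaw -37.03
```

View pics/w2.png

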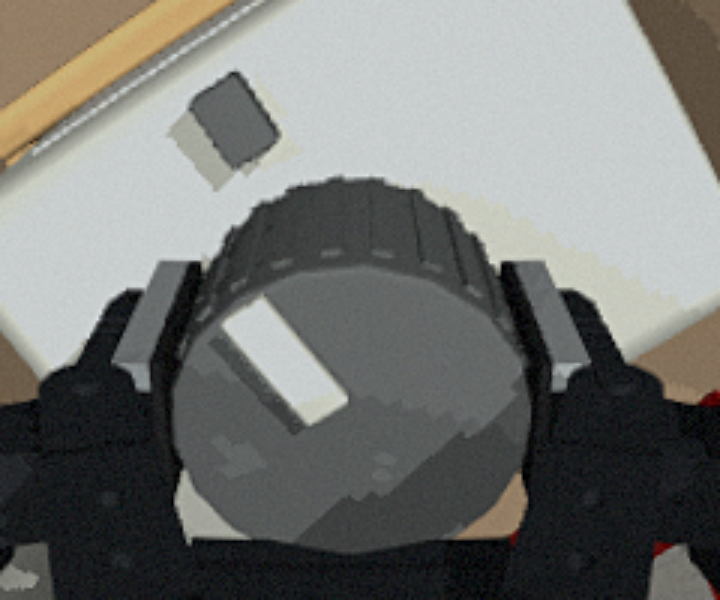

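The pointer (crop (285,362)) and the lug (crop (236,120)) are both clear. Measuring what turn is left.

Run:
```python
from ang import *
c=dict(np.load("wrist2.npz"))
M,d,L,s,s2,w=angs(c,(270,244,320,294),(258,170,298,207))
a=lambda v:np.degrees(np.arctan2(v[1],v[0])).round(2)
print("ptr mid",M,"axis",a(d),"L",L,s,s2,w)
for C in((.5405,-.1866),(.5417,-.1866),tuple(M-.0135*d)):
    print(C,"ptr",a(M-C),np.linalg.norm(M-C),"lug",a(L-C),np.linalg.norm(L-C))
```

```text
ptr mid [ 0.55404348 -0.18662715] axis -0.88 L [ 0.57686611 -0.19006224] [  4   6  42  41 712] [  5   4  31  33 595] [0.0019373  0.00536664]
(0.5405, -0.1866) ptr -0.11 0.013543506657242601 lug -5.44 0.036530553255040184
(0.5417, -0.1866) ptr -0.13 0.012343509302076377 lug -5.62 0.035336138007329466
(np.float64(0.5405450837800648), np.float64(-0.18641902529550933)) ptr -0.88 0.013500000000000024 lug -5.73 0.036503290517761335
```

About 4.5° remain. Finishing that, then releasing.

Call:
{"api": "arm_command", "payload": {
  "commands": [0,0,0,0,0,1.5,0.3,0,0,0,0,0,3,0.3,0,0,0,0,0,4.4,0.3,0,0,0,0,0,4.4,0.3,0,0,0,0,0,4.4,0.3]
}}

```text
t: 6.35
eef_pos: [0.5416, -0.1867, 0.1227]
tool_rot: [0.001, 0.936, -0.353, 0.001]
contact_force: [-2.6, -2.3, 5.8]
gripper_width: 0.575
grasp_force: 61.0
```

```bash
python3 st.py
python3 - <<'E'
from ang import *
c=read_camera("wrist");np.savez("wrist3.npz",**c)
M,d,L,s,s2,w=angs(c,(270,244,320,294),(250,170,298,207))
a=lambda v:np.degrees(np.arctan2(v[1],v[0])).round(2)
print("ptr mid",M,"axis",a(d),"L",L,s,s2,w)
for C in((.5405,-.1866),tuple(M-.0135*d)):
    print(C,"ptr",a(M-C),"lug",a(L-C),np.linalg.norm(L-C))
print("M->L",a(L-M))
E
```

```text
6.35 [ 0.5416 -0.1867  0.1227] F [-2.6 -2.3  5.8] T [-0.448  0.536  0.62 ] w 0.575 61.0 q7 -2.094 yaw -41.38
ptr mid [ 0.55404549 -0.18769342] axis -5.21 L [ 0.57687586 -0.19025807] [  4   6  42  41 716] [  8   7  32  30 581] [0.00193814 0.00537882]
(0.5405, -0.1866) ptr -4.62 lug -5.74 0.03655933097980261
(np.float64(0.5406011639933227), np.float64(-0.18646860089275213)) ptr -5.21 lug -5.96 0.03647209427462412
M->L -6.41
```

Pointer (-5.2°) and lug (about -5.5°) are in line. Opening, then lifting away.

Call:
{"api": "arm_command", "payload": {
  "commands": [0,0,0,0,0,0,1,0,0,0,0,0,0,1,0,0,0,0,0,0,1,0,0,0,0,0,0,1,0,0,0,0,0,0,1,0,0,0,0,0,0,1]
}}

```text
t: 7.0
eef_pos: [0.5412, -0.1857, 0.1212]
tool_rot: [0.0, 0.935, -0.354, -0.0]
contact_force: [0.1, 1.1, -0.5]
gripper_width: 1.0
grasp_force: 0.0
```

Call:
{"api": "arm_command", "payload": {
  "commands": [0,0,-0.02,0,0,0,1,0,0,-0.05,0,0,0,1,0,0,-0.09,0,0,0,1,0,0,-0.13,0,0,0,1,0,0,-0.16,0,0,0,1,0,0,-0.16,0,0,0,1,0,0,-0.16,0,0,0,1]
}}

```text
t: 7.7
eef_pos: [0.5414, -0.1858, 0.2817]
tool_rot: [-0.0, 0.935, -0.354, 0.001]
contact_force: [-0.6, 0.1, -0.3]
gripper_width: 1.002
grasp_force: 0.0
```

```bash
python3 st.py
python3 - <<'E'
from h import *
c=read_camera("wrist");np.savez("wrist4.npz",**c)
cv2.imwrite("pics/w4.png",cv2.resize(c["img"][100:250,220:420],None,fx=4,fy=4,interpolation=cv2.INTER_CUBIC)[:,:,::-1])
E
```

```text
7.7 [ 0.5414 -0.1858  0.2817] F [-0.6  0.1 -0.3] T [ 0.009  0.035 -0.01 ] w 1.002 0.0 q7 -2.083 yaw -41.46
```

View pics/w4.png

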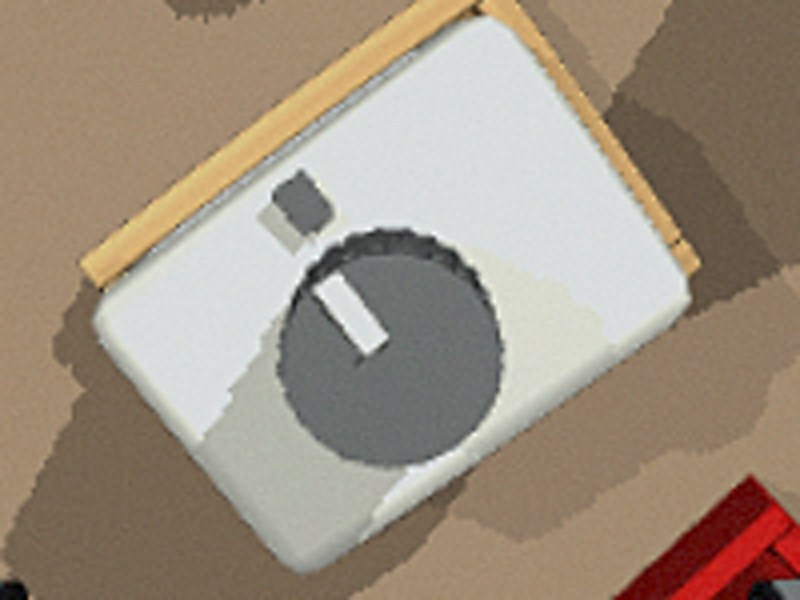

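The pointer (crop (329,282) to (375,347)) heads toward the lug (303,203). One numeric check, then I'll hand in.

Run:
```python
from ang import *
c=dict(np.load("wrist4.npz"))
M,d,L,s,s2,w=angs(c,(297,167,318,190),(284,140,306,161))
a=lambda v:np.degrees(np.arctan2(v[1],v[0])).round(2)
print("ptr mid",M,"axis",a(d),"L",L,s,s2,w)
for C in((.5405,-.1866),tuple(M-.0135*d)):
    print(C,"ptr",a(M-C),"lug",a(L-C),np.linalg.norm(L-C))
```

```text
ptr mid [ 0.55423393 -0.18794428] axis -3.48 L [ 0.57671202 -0.18979086] [  2   1  18  20 158] [  4   3  15  16 147] [0.00192032 0.00536369]
(0.5405, -0.1866) ptr -5.59 lug -5.04 0.036352331686627035
(np.float64(0.5407588011196246), np.float64(-0.18712512270475198)) ptr -3.48 lug -4.24 0.03605190893698705
```

In line to within about 1°, and the robot is clear of everything.

```bash
python3 -c "
from h import *
print(hand_in())"
```

```text
the job is handed in; nothing more can be done
None
```

I screwed the low canister's cap down to the bite and about 15° beyond, leaving its pointer in line with the lug to within about 1°, then released it and handed in at about 7.8 s; I did not touch the tall canister or the red look-alikes.

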